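Bolt the stone strongbox

TASK

The jeweller's steel strongbox on the bench is shut but not yet bolted: lock it. Press its spring safety catch (the ribbed thumb plate beside the bolt) down with one fingertip and keep it down while the other fingertip pushes the bolt by its knob all the way home into the keeper, then take the hand away so that the catch springs up again and locks the bolt. Only push with the fingertips; leave everything else on the lid and the bench where it lies.

Things in the scene. Friction and masses are not known exactly. Their poses are not given: they have to be found in the camera images.
- strongbox: low dark grey steel strongbox, 220 mm (its x) by 260 mm (its y), fixed to the bench, lid shut, lid top 80 mm above the bench. Origin: centre of its underside; -x points to its front (keeper side), +y to its left, z up. On the lid a plain steel slide bolt runs along x on the line y = 0, a spring safety catch (ribbed thumb plate) stands to its left. Heights below are above the lid
- bolt_knob (a point): centre of the bolt's upright steel knob, 36 mm above the lid on the bolt's centre line: 16 mm in diameter, top at 50 mm. It moves with the bolt, 32 mm towards the box's -x from drawn to home. The flat bar under it (18 mm wide, top at 18 mm) ends 20 mm behind the knob; nothing behind the knob stands higher. The bolt's guides (top at 22 mm) begin 40 mm in front of the drawn knob's centre
- catch_plate (a point): centre of the top face of the catch's thumb plate, 80 mm long (box's x) and 28 mm wide (box's y), top at 30 mm when up; its long centre line lies 43 mm to the left (+y) of the bolt's. It is pressed straight down, up to 8 mm, against a spring (4 N at first, 8 N fully down), and stays level, so a fingertip may slide along it. It reaches from 38 mm in front of the drawn knob's centre to 42 mm behind it
- keeper (a point): centre of the opening of the steel keeper (22 mm wide, top at 28.5 mm) in the middle of the strongbox's front wall, into which the bolt's end goes; the bolt's end stands 20 mm short of this point when drawn and 12 mm past it when home
- bolt (a joint): travel of the bolt in m: 0 drawn (0 to 1.2 mm at the start), 0.032 fully home at its stop. With the catch up its tooth sits in a notch of the bolt, which then has only about 2 mm of play; with the catch down it slides at 2.5 N. Under way the bolt keeps the tooth from rising; from 0.030 to 0.032 a second notch lies over the tooth and the catch, let go, springs up and locks the bolt
- catch (a joint): how far the thumb plate is pressed, in m: 0 up (bolt locked), 0.008 fully down; above 0.0045 the bolt is free
- pendant: a square brass pendant with a red enamel face, 24 x 24 x 7 mm, lying on the strongbox's lid to the right of the bolt; not part of the job
- stone_dish: a round aluminium dish with small stones, 56 mm across and 12 mm high, on the strongbox's lid to the left of the catch; not part of the job
- pliers: chain-nose pliers with black handles, 145 mm long and 10 mm high, lying on the bench in front of the strongbox; not part of the job
- hammer: a small hammer, 240 mm long, lying on the bench at the left; not part of the job
- jar: an amber glass jar with a steel cap, 60 mm across and 85 mm high, on the bench; not part of the job
- loupe: a black eye loupe, 42 mm across and 34 mm high, on the bench; not part of the job
- bezel: a square brass pendant with a green enamel face, 24 x 24 x 7 mm, lying on the strongbox's lid behind the bolt; not part of the job
- bench_block: a plain steel block, 55 x 55 x 20 mm, on the bench; not part of the job
Things that resemble listed ones, but are neither listed nor needed, are in the scene too. Several things have the shape of the loupe; the one meant has the colours described above.

How it is judged (in metres and radians):
On the way, in this order (a step that is already met when the one before it is completed fails the run):
1. a fingertip presses the safety catch down until the bolt is free, before the bolt has moved off (value of joint catch above 0.0045 m and contact force between the fingers and catch above 0.5 N and value of joint bolt below 0.006 m), for 0.1 s.
2. the bolt is about half-way with the catch still held down by a fingertip (value of joint bolt between 0.01 and 0.024 m and contact force between the fingers and catch above 0.5 N), for 0.02 s.
3. the bolt is home with the catch still held down by a fingertip (value of joint bolt above 0.03 m and value of joint catch above 0.004 m and contact force between the fingers and catch above 0.5 N), for 0.1 s.
At the end, for the whole second after the job is handed in: the bolt is fully home in the keeper (travel over 29.5 mm of 32 mm), the catch is up again (pressed by less than 1.5 mm), and the other things lie still (value of joint bolt above 0.0295 m and value of joint catch below 0.0015 m and linear speed of each of pendant, stone_dish, pliers, hammer, jar, loupe, bezel, bench_block below 0.01 m/s); the robot touches nothing.
It fails at once if something on the strongbox's lid is lifted, carried or shifted by more than 20 mm (distance of any of pendant, bezel, stone_dish from where it was at the start of the episode above 0.02 m).
It fails at once if a thing lying on the bench is lifted, carried or shifted by more than 20 mm (distance of any of pliers, hammer, jar, loupe, bench_block from where it was at the start of the episode above 0.02 m).
It fails at once if the bolt is moved along between its ends with no fingertip on the safety catch (value of joint bolt between 0.006 and 0.026 m and velocity of joint bolt above 0.005 m/s and contact force between the fingers and catch below 0.05 N).
It also fails if it takes over 32 s, if anything falls off the work surface, if the arm or the gripper's body presses on something with over 40 N, if the wrist force passes 120 N, or if a joint passes its speed limit or range.

ROBOT

A 7-joint arm with a two-finger parallel gripper is mounted at the origin on the work surface. World frame = base frame: x ahead of the robot, y to its left, z up, the work surface at z = 0. Lengths are in m, angles in degrees, forces in N, time in s.
With the tool pointing down it reaches from about 0.35 to 0.9 m from the base axis. Payload 7.2 kg.
Tool frame: the origin (TCP) lies midway between the tips of the shut fingers; the grasp point (between the pads) lies 19 mm behind it; z points along the fingers, y is the line along which they close (so a half turn about z gives the same grasp; the last joint's range is limited). The gripper opens to 88 mm and grips with 3 to 60 N. Pads are 20 mm wide; open, the fingers measure 115 mm over their backs; the gripper's body (75 mm by 178 mm) begins 61 mm behind the grasp point.
Start: joints at [-67.563, 23.554, -0.728, 91.456, 0.321, 64.991, -4.71], TCP at [0.277, 0.56, 0.191] pointing down, gripper open.
Joint ranges: [-169.25, 169.25], [-16.82, 113.86], [-84.01, 82.57], [7.8, 145.47], [-59.2, 239.2], [7.22, 106.19], [-163.78, 163.78]. Speed limits (degrees/s): [136.94, 136.94, 172.46, 172.46, 180, 180, 180].

INTERFACE

Orientations are given as a 3x3 rotation matrix whose columns are the frame's x, y, z axes.
In Python, from workcell import * gives the robot as it stands. The module is installed in compiled form; this text tells all that it offers.
- The arm moves only by the tool apply_moves, never from a script. Its argument "plan" is a list that holds one entry, the list of rows, each a list of 6 numbers: the shift along the tool's x, y, z scaled (see below), then the turn, a rotation vector about the tool's x, y, z scaled (see below). In form: [[[tx, ty, tz, ax, ay, az], ...]]. A call has exactly 10 rows; each row is the pose to reach, as a shift and turn from the pose commanded when the call began, along the tool's axes at that moment; what a row does not reach only later rows make up. The controller multiplies each number of a shift by 0.5 m and each number of a turn by pi/2 rad. A row lasts 1/8 s, in which the tool goes at most 62.5 mm and 10.7 degrees, less where a joint would pass 70% of its speed; a pose out of reach is approached as far as the arm can. A call with a number of a shift or a turn outside -1 to 1 is refused whole. A call with a gripper value outside its range is refused whole. "claw" is the opening, from 0 (shut) to 1 (fully open), set as the call begins (left out, the last holds). The fingers move at their own pace and stop on an object; the grip force is fixed at half the most. Time passes only in rows, so rows that repeat a pose let the fingers close, or fill a call up. It gives the time, the measured TCP pose, the force, the opening and the grip force at its end, in the units of the state.
- get_state(): the state, without advancing time (a new reading comes with each control period).
- grab_frame(name): name is "side" or "top"; returns a dict with "frame" (480x640x3 uint8, red, green, blue), "fx", "fy", "cx", "cy" (pixels), "view" (4x4, takes a point from world to camera coordinates). Camera axes: x right, y down, z forward; pixel columns grow to the right and rows downward; lengths in m; the calibration is good to about 2 mm. A picture is of the moment at which its call begins. There is no depth.
- hand_in(): hands the job in; it is judged then, once.
Trained networks look in a picture, given as the dict that the camera call returned (one of the last four; its "shot" number tells which), for a name from the list of things; names that differ only in an ending like _2 or _b are one class to them, and where a whole thing is asked for, a point or a joint stands for the part that bears it (a point fixed in the world has none). Each returns a list of dicts, best first, with "score" (0 to 1); they miss things now and then, are a little off and sometimes report something else, mostly with a low value. They report only what shows in the picture. A call takes as long as a camera call. They do not tell look-alikes from the thing itself.
- recognise(label, picture): "centre" ([column, row] as shares, 0 to 1, of the picture: columns of its width, rows of its height, amid what is visible of it).
- silhouettes(label, picture): "mask" (480x640 bool, what is visible of it) and "centre" ([column, row] as shares, 0 to 1, of the picture: columns of its width, rows of its height, amid what is visible of it).
The state is a dict: "t": time; "qpos": joint angles; "joint_velocities": joint speeds; "effort": joint torques, N m; "tcp_pos": TCP position; "orientation": TCP orientation; "force": force on the tool from outside, world axes, zero at the start; "moment": the same for the moment, N m; "finger_gap": finger opening in m; "finger_force": force on a finger pad.
Only numpy, scipy, OpenCV 4.12 (cv2) and the standard library are available. Lean on these libraries where they do the work, as an engineer would, in place of code of your own. Each camera call takes 0.05 s, during which the arm holds its last target. There are 200 camera calls.

## Working session

There is one attempt and no reset: what is moved stays moved. The work goes in short steps, Python scripts to look and compute and a tool call to move; the robot and the scene stay as the last step left them, time stands still between calls to the robot, and variables do not carry over. Pictures are saved under pics/ and viewed, at most 10 in all, crops included, and the job is handed in when it is done.

Besides the shell and the picture viewer there is one more tool, called by a JSON object that holds its "method" and its "body". apply_moves: Moves the arm, as the interface text tells. Its arguments: {"type":"object","properties":{"plan":{"type":"array"},"claw":{"type":"number"}},"required":["plan"]}

```bash
mkdir -p pics; python3 - <<'E'
from workcell import *
import cv2,numpy as np
s=get_state();print(s['t'],s['tcp_pos'],s['orientation'],s['finger_gap'],s['force'])
for n in('top','side'):
    p=grab_frame(n);cv2.imwrite(f'pics/{n}0.png',p['frame'][:,:,::-1])
    print(n,p['fx'],p['fy'],p['cx'],p['cy'],np.round(p['view'],4).tolist())
    for l in('bolt_knob','catch_plate','keeper','strongbox'):
        print(l,[(round(d['score'],2),round(d['centre'][0]*640,1),round(d['centre'][1]*480,1)) for d in recognise(l,p)[:3]])
E
```

```text
0.0 [0.27714393 0.55957261 0.18981993] [[-8.96151658e-01  4.43747502e-01 -5.99885172e-04]
 [ 4.43747890e-01  8.96150420e-01 -1.49483365e-03]
 [-1.25741351e-04 -1.60579544e-03 -9.99998703e-01]] 0.08780685126502169 [ 0.13129686  0.79503491 -0.00843015]
top 490.3047442087951 490.3047442087951 323.21336914390656 234.26096513314482 [[0.0108, -0.9998, -0.015, 0.0187], [-0.9987, -0.01, -0.0499, 0.5989], [0.0497, 0.0155, -0.9986, 1.1821], [0.0, 0.0, 0.0, 1.0]]
bolt_knob [(0.71, 311.4, 223.3)]
catch_plate [(0.86, 288.1, 218.6)]
keeper [(0.61, 306.3, 212.8)]
strongbox [(0.71, 308.9, 211.6)]
side 443.12441673580986 443.12441673580986 321.1714000055122 244.0302482142118 [[0.8172, -0.5764, 0.0053, -0.4601], [-0.3888, -0.558, -0.7331, 0.2839], [0.4255, 0.597, -0.6801, 0.7592], [0.0, 0.0, 0.0, 1.0]]
bolt_knob [(0.81, 330.4, 218.9)]
catch_plate [(0.79, 316.7, 209.6)]
keeper [(0.96, 333.6, 234.8)]
strongbox [(0.56, 336.8, 232.8)]
```

```bash
python3 - <<'E'
import cv2
a=cv2.imread('pics/top0.png');b=cv2.imread('pics/side0.png')
cv2.imwrite('pics/a.png',cv2.resize(a[130:310,200:440],None,fx=3.3,fy=3.3,interpolation=2))
cv2.imwrite('pics/b.png',b)
E
```

```text
(no output)
```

View pics/a.png

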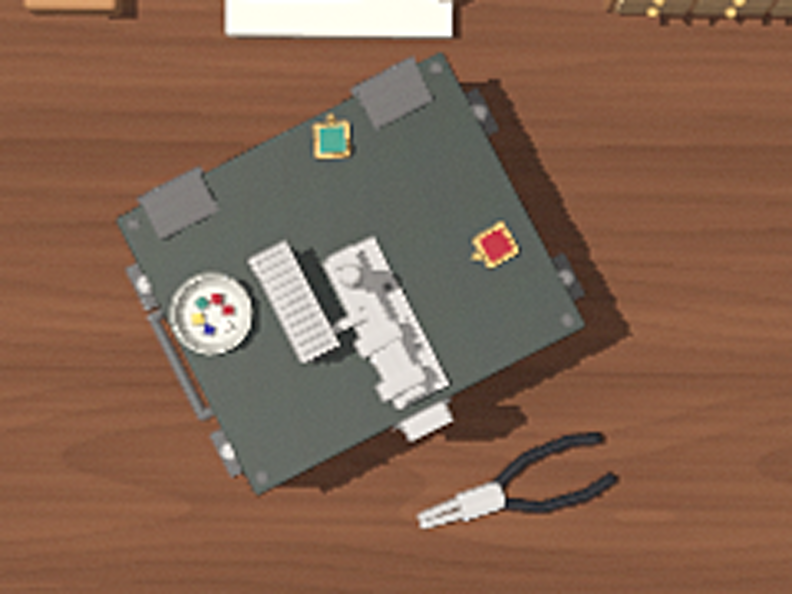

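View pics/b.png

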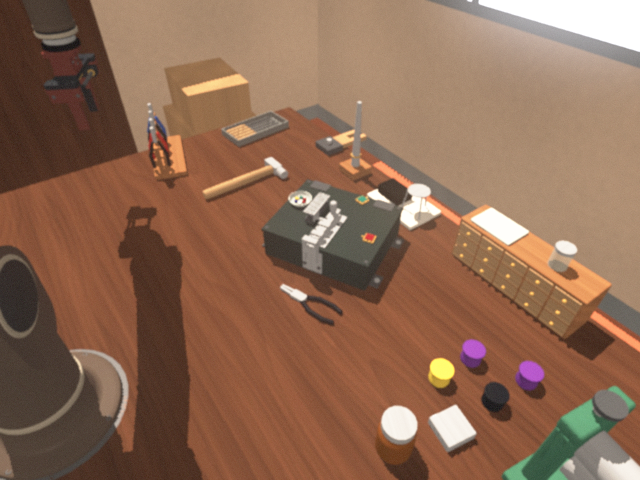

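The top crop shows the lid corners at about (118,215), (437,57), (583,325) and (260,493), the thumb plate around (294,301) and the knob top at (350,272). The keeper is at (425,420), so the box front points down and right. Only the lid's own catch and bolt matter for this job. The bezel and dish are well clear of them.

```bash
cat > h.py <<'E'
from workcell import *
import numpy as np
from scipy.optimize import least_squares
K=dict(top=(490.3047,323.2134,234.2610))
V=np.array([[0.0108,-0.9998,-0.015,0.0187],[-0.9987,-0.01,-0.0499,0.5989],[0.0497,0.0155,-0.9986,1.1821],[0,0,0,1]])
def ray(px,z,V=V,f=490.3047,cx=323.2134,cy=234.261):
    R,t=V[:3,:3],V[:3,3];c=-R.T@t;d=R.T@np.array([(px[0]-cx)/f,(px[1]-cy)/f,1]);return (c+d*(z-c[2])/d[2])[:2]
E
python3 - <<'E'
from h import *
cr=lambda p:(200+(p[0]+.5)/3.3-.5,130+(p[1]+.5)/3.3-.5)
lid=np.array([ray(cr(p),.08) for p in[(118,215),(437,57),(583,325),(260,493)]])
ref=np.array([[.11,.13],[.11,-.13],[-.11,-.13],[-.11,.13]])
R=lambda a:np.array([[np.cos(a),-np.sin(a)],[np.sin(a),np.cos(a)]])
r=least_squares(lambda q:(ref@R(q[2]).T+q[:2]-lid).ravel(),[.6,0,.4]);q=r.x
print('box',q[:2],np.degrees(q[2]),'res mm',np.round(r.fun*1e3,1))
inv=lambda w:(np.array(w)-q[:2])@R(q[2])
pl=[ray(cr(p),.11) for p in[(250,260),(285,240),(338,342),(303,362)]]
print('plate in box',np.round([inv(p) for p in pl],4).tolist(),inv(np.mean(pl,0)))
print('knob in box',inv(ray(cr((350,272)),.13)),'keeper',inv(ray(cr((425,412)),.1085)))
E
```

```text
box [0.64663904 0.0654782 ] 27.923430220668408 res mm [-2.3  2.8  5.4 -3.3 -0.5 -2.5 -2.6  3. ]
plate in box [[0.0352, 0.0566], [0.0364, 0.0291], [-0.0424, 0.0288], [-0.0436, 0.0562]] [-0.0036254   0.04266867]
knob in box [-0.00578702 -0.00041617] keeper [-0.11199768 -0.00202457]
```

```bash
cat >> h.py <<'E'
from scipy.spatial.transform import Rotation as Ro
B=np.array([.64664,.06548]);A=np.radians(27.92)
def goal(x,y,z,A=A,B=B):
    c,s_=np.cos(A),np.sin(A)
    return np.array([B[0]+c*x-s_*y,B[1]+s_*x+c*y,z]),np.array([[-c,-s_,0],[-s_,c,0],[0,0,-1.]])
def rel(x,y,z,**k):
    s=get_state();p,Rg=goal(x,y,z,**k);R0=np.array(s['orientation'])
    # tool x is +-box x : keep y=+box y
    print('target',p,'row',np.round(R0.T@(p-s['tcp_pos'])/.5,4),np.round(Ro.from_matrix(R0.T@Rg).as_rotvec()/(np.pi/2),4))
E
sed -i 's/\[\[-c,-s_,0\],\[-s_,c,0\]/[[-c,-s_,0],[-s_,c,0]/' h.py
python3 -c "
from h import *
rel(.0195,.0215,.17)"
```

```text
target [0.65380312 0.09360809 0.17      ] row [-1.0886 -0.5019  0.0413] [-1.000e-04 -0.000e+00 -6.029e-01]
```

{"method": "apply_moves", "body": {"plan": [[[-0.12,-0.06,0,0,0,-0.1],[-0.24,-0.12,0,0,0,-0.2],[-0.36,-0.17,0,0,0,-0.3],[-0.48,-0.22,0,0,0,-0.4],[-0.6,-0.28,0,0,0,-0.5],[-0.7,-0.33,0,0,0,-0.6],[-0.8,-0.38,0,0,0,-0.603],[-0.9,-0.42,0,0,0,-0.603],[-0.98,-0.45,0,0,0,-0.603],[-0.98,-0.45,0,0,0,-0.603]]], "claw": 0.34}}

```text
t: 1.75
tcp_pos: [0.6186, 0.1366, 0.1903]
orientation: [[-0.886, -0.463, 0.001], [-0.463, 0.886, -0.002], [0.0, -0.002, -1.0]]
force: [-0.1, -0.2, -0.0]
finger_gap: 0.0296
finger_force: 0.0
```

```bash
python3 -c "
from h import *
s=get_state();print(s['t'],s['tcp_pos'],s['finger_gap'],s['force'])
rel(.0195,.0215,.14)"
```

```text
1.75 [0.61862751 0.13656937 0.19029068] 0.029613161016927524 [-0.06679716 -0.23370032 -0.0168224 ]
target [0.65380312 0.09360809 0.14      ] row [-0.0226 -0.1085  0.1008] [-0.0012 -0.0002 -0.0039]
```

{"method": "apply_moves", "body": {"plan": [[[-0.0226,-0.1085,0,0,0,-0.004],[-0.0226,-0.1085,0,0,0,-0.004],[-0.0226,-0.1085,0.03,0,0,-0.004],[-0.0226,-0.1085,0.06,0,0,-0.004],[-0.0226,-0.1085,0.08,0,0,-0.004],[-0.0226,-0.1085,0.1,0,0,-0.004],[-0.0226,-0.1085,0.1,0,0,-0.004],[-0.0226,-0.1085,0.1,0,0,-0.004],[-0.0226,-0.1085,0.1,0,0,-0.004],[-0.0226,-0.1085,0.1,0,0,-0.004]]]}}

```text
t: 3.0
tcp_pos: [0.6523, 0.0984, 0.1411]
orientation: [[-0.881, -0.474, 0.001], [-0.474, 0.881, 0.0], [-0.001, -0.0, -1.0]]
force: [0.1, -0.7, 0.5]
finger_gap: 0.0299
finger_force: 0.0
```

```bash
python3 - <<'E'
from h import *
import cv2
rel(.0195,.0215,.14);rel(.0195,.0215,.104)
p=grab_frame('side');V=p['view']
im=cv2.resize(p['frame'][170:290,250:410,::-1],None,fx=5,fy=5,interpolation=2)
def pr(x,y,z):
    w=np.append(goal(x,y,z)[0],1);c=V@w;return int((p['fx']*c[0]/c[2]+p['cx']-250)*5),int((p['fy']*c[1]/c[2]+p['cy']-170)*5)
for x,y,z in[(-.0057,0,.13),(-.0057,0,.098)]+[(-.0037+a,.043+b,.11) for a in(-.04,.04) for b in(-.014,.014)]+[(a,b,.08) for a in(-.11,.11) for b in(-.13,.13)]:
    cv2.circle(im,pr(x,y,z),3,(0,0,255),-1)
cv2.imwrite('pics/s1.png',im)
E
```

```text
target [0.65380312 0.09360809 0.14      ] row [ 0.0018 -0.0099  0.0021] [-0.0001  0.0005  0.004 ]
target [0.65380312 0.09360809 0.104     ] row [ 0.0019 -0.0099  0.0741] [-0.0001  0.0005  0.004 ]
```

View pics/s1.png

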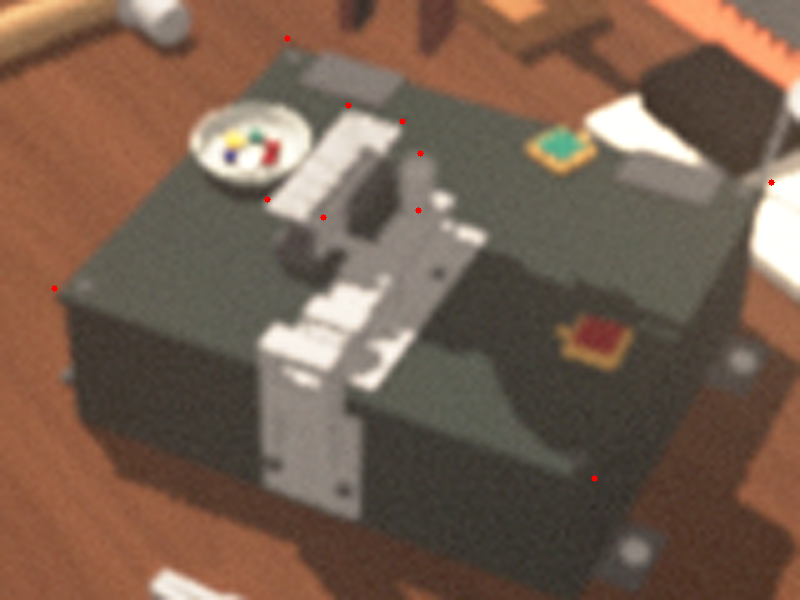

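The side crop agrees with the fit: the plate corners and the knob lie within 1–2 mm of their projected points. The arm isn't drawn in the picture. Next: align, then press down.

{"method": "apply_moves", "body": {"plan": [[[0.0018,-0.0099,0,0,0,0.004],[0.0018,-0.0099,0,0,0,0.004],[0.0018,-0.0099,0.02,0,0,0.004],[0.0018,-0.0099,0.035,0,0,0.004],[0.0018,-0.0099,0.05,0,0,0.004],[0.0018,-0.0099,0.06,0,0,0.004],[0.0018,-0.0099,0.068,0,0,0.004],[0.0018,-0.0099,0.074,0,0,0.004],[0.0018,-0.0099,0.074,0,0,0.004],[0.0018,-0.0099,0.074,0,0,0.004]]]}}

```text
t: 4.3
tcp_pos: [0.6537, 0.0936, 0.1039]
orientation: [[-0.884, -0.468, 0.0], [-0.468, 0.884, 0.0], [-0.0, -0.0, -1.0]]
force: [-0.2, 0.8, 0.6]
finger_gap: 0.0299
finger_force: 0.0
```

```bash
python3 -c "
from h import *
s=get_state();print(s['t'],s['tcp_pos'],s['finger_gap'],s['force'],s['moment'])
rel(.0195,.0215,.1035);rel(-.0225,.0215,.1035)"
```

```text
4.3 [0.65370798 0.09361596 0.1038661 ] 0.029924942863163426 [-0.23621254  0.82094788  0.6204722 ] [ 0.00170154  0.0036097  -0.00118534]
target [0.65380312 0.09360809 0.1035    ] row [-0.0002 -0.0001  0.0007] [-0.0001  0.0002  0.0001]
target [0.61669183 0.07394209 0.1035    ] row [ 0.0838 -0.0001  0.0007] [-0.0001  0.0002  0.0001]
```

{"method": "apply_moves", "body": {"plan": [[[0,0,0.002,0,0,0],[0,0,0.004,0,0,0],[0,0,0.006,0,0,0],[0,0,0.006,0,0,0],[0,0,0.006,0,0,0],[0,0,0.006,0,0,0],[0,0,0.006,0,0,0],[0,0,0.006,0,0,0],[0,0,0.006,0,0,0],[0,0,0.006,0,0,0]]]}}

```text
t: 5.55
tcp_pos: [0.6536, 0.0936, 0.1006]
orientation: [[-0.884, -0.468, -0.0], [-0.468, 0.884, 0.0], [0.0, 0.0, -1.0]]
force: [0.6, 0.2, -0.7]
finger_gap: 0.0295
finger_force: 0.0
```

```bash
python3 - <<'E'
from h import *
import cv2
p=grab_frame('side');q=grab_frame('top')
im=np.hstack([cv2.resize(p['frame'][150:290,240:420,::-1],(400,311),interpolation=2),cv2.resize(q['frame'][150:290,220:400,::-1],(400,311),interpolation=2)])
cv2.imwrite('pics/s2.png',im)
E
```

```text
(no output)
```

View pics/s2.png

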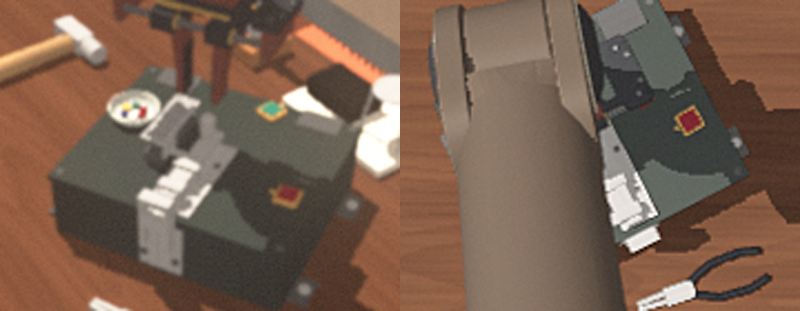

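```bash
python3 - <<'E'
from h import *
import cv2
p=grab_frame('side');V=p['view']
im=cv2.resize(p['frame'][150:250,275:408,::-1],None,fx=6,fy=6,interpolation=2)
s=get_state();print(s['t'],s['tcp_pos'],s['force'])
def pr(w):
    c=V@np.append(w,1);return int((p['fx']*c[0]/c[2]+p['cx']-275)*6),int((p['fy']*c[1]/c[2]+p['cy']-150)*6)
R=np.array(s['orientation'])
for sy in(-1,1):
  for y in(.0148,.0283):
    for x in(-.01,.01): cv2.circle(im,pr(s['tcp_pos']+R@[x,sy*y,0]),3,(0,0,255),-1)
for a in(-.04,.04):
  for b in(-.014,.014): cv2.circle(im,pr(goal(-.0037+a,.043+b,.11)[0]),3,(0,255,0),-1)
cv2.imwrite('pics/s3.png',im)
E
```

```text
5.7 [0.65353233 0.09360663 0.10062167] [ 0.2442362   0.40289446 -0.35647525]
```

View pics/s3.png

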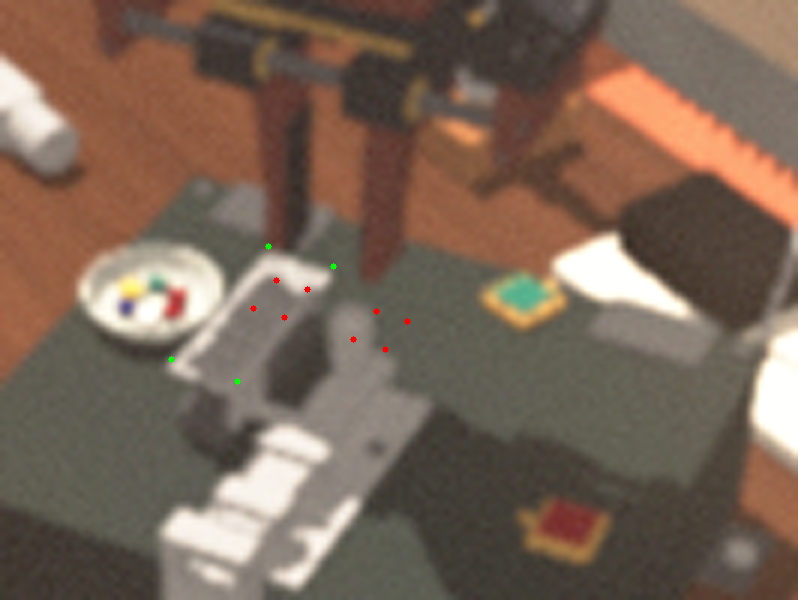

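The side crop puts the real fingertips at about (285,250) and (375,285), roughly 64 px above the projected TCP tips. There is also no contact force. Either the tips are about 33 mm higher than I assumed, or they are offset sideways, so I'll check with the top camera.

```bash
python3 - <<'E'
from h import *
import cv2
p=grab_frame('top');V=p['view']
x0,y0=270,130
im=cv2.resize(p['frame'][y0:y0+100,x0:x0+130,::-1],None,fx=6,fy=6,interpolation=2)
s=get_state();R=np.array(s['orientation'])
def pr(w):
    c=V@np.append(w,1);return int((p['fx']*c[0]/c[2]+p['cx']-x0)*6),int((p['fy']*c[1]/c[2]+p['cy']-y0)*6)
for dz,c in((-.08,(0,0,255)),(-.113,(0,255,255))):
  for x in(-.0375,.0375): cv2.circle(im,pr(s['tcp_pos']+R@[x,-.089,dz]),4,c,-1)
cv2.imwrite('pics/s4.png',im)
E
```

```text
(no output)
```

View pics/s4.png

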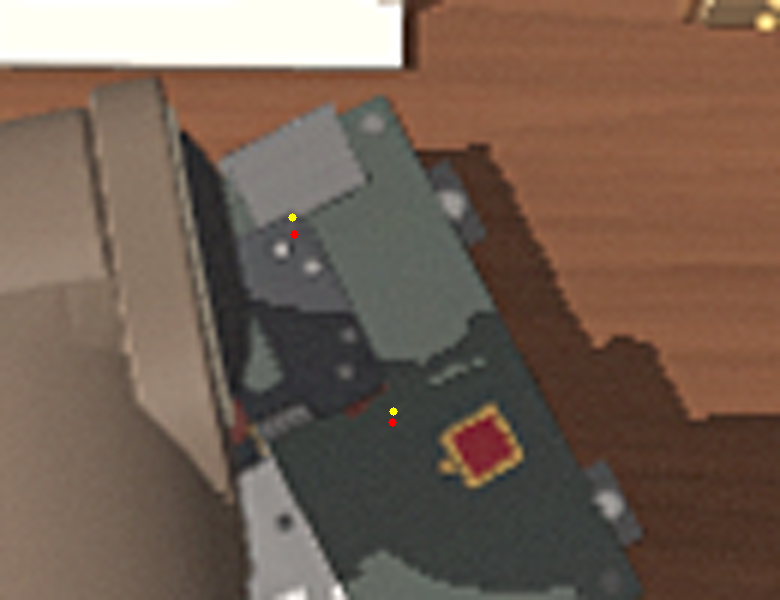

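The top view shows the gripper body within about 6 mm of where it should be, so the tips are simply about 30 mm above the reported TCP. I'll go on down in guarded steps.

{"method": "apply_moves", "body": {"plan": [[[0,0,0.002,0,0,0],[0,0,0.004,0,0,0],[0,0,0.006,0,0,0],[0,0,0.008,0,0,0],[0,0,0.01,0,0,0],[0,0,0.012,0,0,0],[0,0,0.014,0,0,0],[0,0,0.016,0,0,0],[0,0,0.018,0,0,0],[0,0,0.018,0,0,0]]]}}

```text
t: 7.0
tcp_pos: [0.6535, 0.0936, 0.0915]
orientation: [[-0.884, -0.468, -0.0], [-0.468, 0.884, -0.0], [0.0, 0.0, -1.0]]
force: [-0.1, -0.1, 0.5]
finger_gap: 0.0299
finger_force: 0.0
```

{"method": "apply_moves", "body": {"plan": [[[0,0,0.002,0,0,0],[0,0,0.004,0,0,0],[0,0,0.006,0,0,0],[0,0,0.008,0,0,0],[0,0,0.01,0,0,0],[0,0,0.012,0,0,0],[0,0,0.014,0,0,0],[0,0,0.016,0,0,0],[0,0,0.016,0,0,0],[0,0,0.016,0,0,0]]]}}

```text
t: 8.25
tcp_pos: [0.6536, 0.0936, 0.0837]
orientation: [[-0.884, -0.468, 0.0], [-0.468, 0.884, 0.0], [-0.0, 0.0, -1.0]]
force: [-0.3, 0.5, -0.3]
finger_gap: 0.0298
finger_force: 0.0
```

```bash
python3 - <<'E'
from h import *
import cv2
p=grab_frame('side');V=p['view']
im=cv2.resize(p['frame'][150:250,275:408,::-1],None,fx=6,fy=6,interpolation=2)
s=get_state();print(s['t'],s['tcp_pos'],s['force'])
def pr(w):
    c=V@np.append(w,1);return int((p['fx']*c[0]/c[2]+p['cx']-275)*6),int((p['fy']*c[1]/c[2]+p['cy']-150)*6)
R=np.array(s['orientation'])
for sy in(-1,1):
  for y in(.0148,.0283):
    for x in(-.01,.01): cv2.circle(im,pr(s['tcp_pos']+R@[x,sy*y,-.033]),2,(0,0,255),-1)
cv2.imwrite('pics/s5.png',im)
E
```

```text
8.3 [0.6536189  0.09356852 0.08369784] [-0.74599759 -0.148248   -0.85317434]
```

View pics/s5.png

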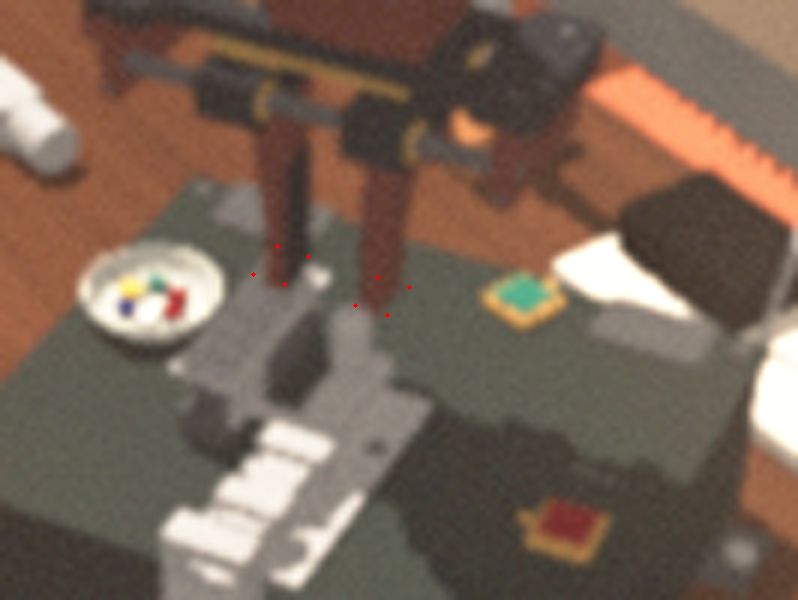

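The red marks at TCP+33 mm now sit on the tips at (285,285) and (378,310). One finger is over the rear of the plate and the other is just behind the knob.

{"method": "apply_moves", "body": {"plan": [[[0,0,0.002,0,0,0],[0,0,0.004,0,0,0],[0,0,0.006,0,0,0],[0,0,0.008,0,0,0],[0,0,0.01,0,0,0],[0,0,0.012,0,0,0],[0,0,0.014,0,0,0],[0,0,0.016,0,0,0],[0,0,0.016,0,0,0],[0,0,0.016,0,0,0]]]}}

```text
t: 9.55
tcp_pos: [0.6537, 0.0937, 0.0758]
orientation: [[-0.884, -0.468, 0.0], [-0.468, 0.884, 0.0], [-0.0, -0.0, -1.0]]
force: [-1.6, -0.3, 4.2]
finger_gap: 0.0301
finger_force: 2.3
```

Contact at 4.2 N, which matches the spring's preload, so the plate top is at TCP ≈ 0.076. I'll press 6.5 mm further.

{"method": "apply_moves", "body": {"plan": [[[0,0,0.002,0,0,0],[0,0,0.004,0,0,0],[0,0,0.006,0,0,0],[0,0,0.008,0,0,0],[0,0,0.01,0,0,0],[0,0,0.012,0,0,0],[0,0,0.013,0,0,0],[0,0,0.013,0,0,0],[0,0,0.013,0,0,0],[0,0,0.013,0,0,0]]]}}

```text
t: 10.8
tcp_pos: [0.6538, 0.0937, 0.0702]
orientation: [[-0.884, -0.468, 0.001], [-0.468, 0.884, 0.0], [-0.001, -0.0, -1.0]]
force: [-4.0, -0.7, 10.8]
finger_gap: 0.0298
finger_force: 5.8
```

The plate is fully down (past 8 N). I'll ease back 0.7 mm and push towards the box's front, to about half-way.

{"method": "apply_moves", "body": {"plan": [[[0,0,-0.0014,0,0,0],[0.005,0,-0.0014,0,0,0],[0.01,0,-0.0014,0,0,0],[0.015,0,-0.0014,0,0,0],[0.02,0,-0.0014,0,0,0],[0.025,0,-0.0014,0,0,0],[0.03,0,-0.0014,0,0,0],[0.035,0,-0.0014,0,0,0],[0.04,0,-0.0014,0,0,0],[0.04,0,-0.0014,0,0,0]]]}}

```text
t: 12.05
tcp_pos: [0.6395, 0.0861, 0.0716]
orientation: [[-0.883, -0.469, 0.007], [-0.469, 0.883, 0.003], [-0.008, -0.001, -1.0]]
force: [6.7, 2.3, 6.4]
finger_gap: 0.0295
finger_force: 4.3
```

The bolt is under way, with about 7 N of reaction, and the catch is still held. I'll press slightly more and push home.

{"method": "apply_moves", "body": {"plan": [[[0,0,0.0018,0,0,0],[0.006,0,0.002,0,0,0],[0.012,0,0.002,0,0,0],[0.018,0,0.002,0,0,0],[0.024,0,0.002,0,0,0],[0.03,0,0.002,0,0,0],[0.036,0,0.002,0,0,0],[0.042,0,0.002,0,0,0],[0.048,0,0.002,0,0,0],[0.05,0,0.002,0,0,0]]]}}

```text
t: 13.3
tcp_pos: [0.6194, 0.0754, 0.071]
orientation: [[-0.883, -0.47, 0.011], [-0.47, 0.883, 0.004], [-0.012, -0.002, -1.0]]
force: [12.7, 6.5, 1.8]
finger_gap: 0.0295
finger_force: 8.0
```

```bash
python3 -c "
from h import *
s=get_state();print(s['t'],s['tcp_pos'],s['force']);rel(-.0225,.0215,.07)"
```

```text
13.3 [0.61936069 0.07541876 0.07099753] [12.72080327  6.48822933  1.75283288]
target [0.61669183 0.07394209 0.07      ] row [ 0.0061 -0.0001  0.0019] [-0.0012  0.0076  0.001 ]
```

{"method": "apply_moves", "body": {"plan": [[[0,0,0.002,0,0,0],[0.002,0,0.003,0,0,0],[0.004,0,0.003,0,0,0],[0.006,0,0.003,0,0,0],[0.008,0,0.003,0,0,0],[0.01,0,0.003,0,0,0],[0.01,0,0.003,0,0,0],[0.01,0,0.003,0,0,0],[0.01,0,0.003,0,0,0],[0.01,0,0.003,0,0,0]]]}}

```text
t: 14.55
tcp_pos: [0.6195, 0.0755, 0.071]
orientation: [[-0.882, -0.471, 0.02], [-0.471, 0.882, 0.007], [-0.021, -0.004, -1.0]]
force: [21.4, 9.1, 2.0]
finger_gap: 0.0298
finger_force: 13.1
```

The tool is at the stop: no further motion under 23 N. I'll relax the push while holding the catch down, to confirm it with the vertical force.

{"method": "apply_moves", "body": {"plan": [[[-0.004,0,0,0,0,0],[-0.008,0,0,0,0,0],[-0.012,0,0,0,0,0],[-0.016,0,0,0,0,0],[-0.016,0,0,0,0,0],[-0.016,0,0,0,0,0],[-0.016,0,0,0,0,0],[-0.016,0,0,0,0,0],[-0.016,0,0,0,0,0],[-0.016,0,0,0,0,0]]]}}

```text
t: 15.8
tcp_pos: [0.6193, 0.0754, 0.0702]
orientation: [[-0.883, -0.469, 0.006], [-0.469, 0.883, 0.002], [-0.007, -0.001, -1.0]]
force: [-0.9, 0.8, 17.8]
finger_gap: 0.0297
finger_force: 10.3
```

{"method": "apply_moves", "body": {"plan": [[[0,0,-0.01,0,0,0],[0,0,-0.03,0,0,0],[0,0,-0.06,0,0,0],[0,0,-0.1,0,0,0],[0,0,-0.16,0,0,0],[0,0,-0.24,0,0,0],[0,0,-0.3,0,0,0],[0,0,-0.3,0,0,0],[0,0,-0.3,0,0,0],[0,0,-0.3,0,0,0]]]}}

```text
t: 17.05
tcp_pos: [0.6157, 0.0738, 0.2158]
orientation: [[-0.884, -0.468, -0.002], [-0.468, 0.884, -0.0], [0.002, 0.001, -1.0]]
force: [-0.1, -0.1, 0.6]
finger_gap: 0.03
finger_force: 0.0
```

```bash
python3 - <<'E'
from h import *
import cv2
p=grab_frame('side');V=p['view']
im=cv2.resize(p['frame'][165:265,275:408,::-1],None,fx=6,fy=6,interpolation=2)
def pr(w):
    c=V@np.append(w,1);return int((p['fx']*c[0]/c[2]+p['cx']-275)*6),int((p['fy']*c[1]/c[2]+p['cy']-165)*6)
cv2.circle(im,pr(goal(-.0377,0,.13)[0]),3,(0,0,255),-1)
for a in(-.04,.04):
  for b in(-.014,.014): cv2.circle(im,pr(goal(-.0037+a,.043+b,.11)[0]),3,(0,255,0),-1)
cv2.imwrite('pics/s6.png',im);print(get_state()['force'])
E
```

```text
[-0.05690953 -0.27830033  0.11813681]
```

View pics/s6.png

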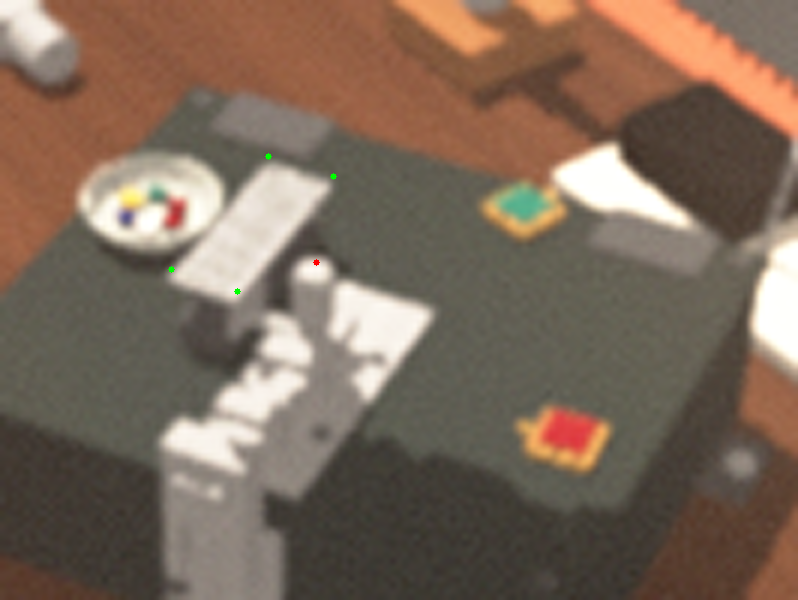

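The knob now stands at its home position at (315,268), and the plate is up at the same offset as before. Nothing else has moved.

```bash
python3 -c "
from workcell import *
print(hand_in())"
```

```text
the job is handed in; nothing more can be done
None
```

I locked the strongbox and handed the job in at about 17 s of the 32 s; the hand-in call did not return a verdict. The bolt reached its stop with the catch held down, and the last picture shows the catch up again, the hand clear and the things on the lid unmoved.

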